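# Make the vegetable slicer safe to put away

## Robot

A 6-joint arm with a two-finger parallel gripper is mounted at the origin on a cart in front of the work surface, level with it; the furniture and walls round the work are solid. World frame = base frame: x ahead of the robot, y to its left, z up, the work surface at z = 0. Lengths are in m, angles in rad, forces in N, time in s.
With the tool pointing down it reaches from about 0.325 to 0.9 m from the base axis. Payload 3.5 kg.
Tool frame: the origin (TCP) lies where the fingers leave the gripper's body, on its centre line; the fingertips stand 73 mm ahead of it and the grasp point (between the pads) lies 54 mm ahead of it; z points along the fingers, y is the line along which they close (so a half turn about z gives the same grasp; the last joint's range is limited). The gripper opens to 85 mm and grips with 20 to 120 N. Pads are 22 mm wide; open, the fingers measure 114 mm over their backs; the gripper's body (76 mm by 85 mm) begins 54 mm behind the grasp point. The pads swing forward as they close: fully open they stand 13 mm farther back than shut.
Start: joints at [1.237, 0.276, -0.026, 1.268, 0, 1.467], TCP at [0.143, 0.608, 0.304] pointing down, gripper open.
Joint ranges: [-3.12, 3.12], [-0.85, 1.88], [-1.08, 1.24], [-1.95, 2.15], [-1.57, 1.53], [-3.14, 3.14]. Speed limits (rad/s): [2.57, 2.57, 3.14, 3.14, 3.14, 3.14].

## Interface

Orientations are given as a rotation vector (axis times angle).
In Python, from station import * gives the robot as it stands.
- The arm moves only by the tool arm_command, never from a script. Its argument "rows" is a list that holds one entry, the list of rows, each a list of 7 numbers: the shift along the world's x, y, z in mm, then the turn, a rotation vector about the world's x, y, z in degrees, then the closure, from 0 (fully open) to 1 (shut). A call has exactly 5 rows; each row shifts and turns the commanded pose from where the row before left it; what a row does not reach is not made up. A row lasts 1/12 s, in which the tool goes at most 41.7 mm and 7.16 degrees, less where a joint would pass 70% of its speed; a pose out of reach is approached as far as the arm can. A call with a gripper value outside its range is refused whole. The fingers move at their own pace and stop on an object; the grip force is fixed at half the most. Time passes only in rows, so rows that do not move let the fingers close, or fill a call up. It gives the time, the measured TCP pose, the force and the opening at its end, in the units of the state.
- get_state(): the state, without advancing time (a new reading comes with each control period).
- camera(name): name is "scene" or "top"; returns a dict with "img" (400x640x3 uint8, red, green, blue), "z_map" (400x640 float32, m along the optical axis (not along the pixel's ray), 0 where there is no reading), "fov_y" (degrees; the focal length in pixels is half the picture's height over the tangent of half this angle, whatever the lens; pixels are square), "cx", "cy" (the principal point, pixels), "extrinsics" (4x4, takes a point from camera to world coordinates). Camera axes: x right, y down, z forward; pixel columns grow to the right and rows downward; lengths in m; the calibration is good to about 2 mm. A picture is of the moment at which its call begins.
- finish_job(): hands the job in, once; it reports no verdict.
The state is a dict: "t": time; "q": joint angles; "joint_vel": joint speeds; "joint_efforts": joint torques, N m; "position": TCP position; "tcp_rot": TCP orientation; "ft_force": force on the tool from outside, world axes, zero at the start; "torque": the same for the moment, N m; "opening": finger opening in m.
Only numpy, scipy, OpenCV 4.12 (cv2) and the standard library are available. Lean on these libraries where they do the work, as an engineer would, in place of code of your own. Each camera call takes 0.05 s, during which the arm holds its last target. There are 200 camera calls.

## Task

The salad is done: make the mandoline slicer safe to put away, by pushing only, with the fingertips or the outside of the fingers. Push the thickness slide to the thin end of its scale until it clicks shut there, and push the hand guard along its rods until it drops into its parking notch over the blade. Push gently, do not grip or squeeze anything, do not pull up the pusher knob, and leave the other things on the table where they are.

Things in the scene. Friction and masses are not known exactly. Their poses are not given: they have to be found in the camera images.
- slicer: Mandoline slicer lying flat on suction feet (it does not move): black frame, steel plates. Origin: on the table under the frame's middle. z up; y along the frame, from the feed end (-y) to the loop handle (+y); x across. Frame y -168 to +169 mm, handle to +215 (26 mm high). Yaw within 0.25 rad. Steel plates between the rods: tops 27 mm high. A slanting blade crosses them at y = 30 mm.
- parking_notch (a point): Fixed point of the slicer at y = 30 mm, x = 0, 35 mm high: midway between the 4 mm gaps in the two steel rods (10 mm thick, tops 35 mm high, along y at x = -62 and +62 mm, between end blocks 36 mm high). The middle of the guard stands over it when parked; the guard's push face is then at slicer y = -12.5 mm.
- guard (a joint): Travel (m) of the hand guard to the slicer's +y, 0 to 0.185; its middle is at slicer y = value - 0.095. Starts at 0 to 0.06. Drag 2 to 3 N. Parked at 0.125: there two spring balls under it drop into the gaps of the rods. In the last 5 mm it draws itself in and the push falls to nothing; pushing it on out takes about 18 N. Let go within 4 mm of the notch, it springs back to 0.125.
- guard_push_face (a point): Middle of the hand guard's flat upright end face on the feed side (-y of the slicer), 55 mm above the table. The guard is a black cover captive on the rods, 156 mm across (x) and 85 mm along y, its underside 42 mm and top 72 mm high; a skirt at each side (x = -78 and +78 mm) reaches down to 35 mm. Push this face along the slicer's +y to move the guard to its notch.
- pusher (a joint): Height (m) of the round black pusher knob above its seat; starts and stays at 0. The knob is 38 mm wide, in the middle of the guard's top, its top 96 mm above the table; it presses food down and can be pulled up.
- thickness (a joint): Travel (m) of the thickness slide to the slicer's -y, 0 to 0.0365; its grip is at slicer x = -105 mm, y = 62 mm - value. Starts at 0.002 to 0.018 (thick cut). Drag about 1.6 N; in the last 3 mm it drops into the closed notch at 0.034. A firm stop follows at 0.0365, from which it springs back to 0.034 when let go. Closing it lifts the feed plate level with the blade.
- thickness_grip (a point): Top middle of the thickness slide's grey grip, 42 mm high, 26 mm across (x), 14 mm along y, on a foot 26 mm long (y) whose top is 25 mm high. It runs on the black thickness panel on the slicer's -x side (robot's side): x -130 to -72 mm, y -10 to +94 mm, top 20 mm high. The wedge of bars beside the slot is wide at the thick end (+y) and thin at the closed end (-y).
- lemon: Lemon, 78 x 55 x 56 mm, lying on the wooden chopping board (170 x 280 x 22 mm) at the left; origin under it. To be left alone.
- garlic: Garlic bulb, 60 mm, on the table between the slicer and the chopping board; origin under it. To be left alone.
- mug: Two-tone mug, 90 x 122 x 105 mm, at the right; origin under it. To be left alone.
- plate: White plate, 200 mm wide, 20 mm high, at the near right; origin under it. To be left alone.
- peeler: Peeler, 170 x 25 x 18 mm, lying on the chopping board; origin under it. To be left alone.
- jar: Glass jar with a dark lid, 65 mm wide, 86 mm high, behind the slicer near the wall; origin under it. To be left alone.

How it is judged:
By the outcome, as a careful person would: the job done as asked, in the order asked, and still so for the second after the job is handed in, with the robot touching nothing.
It also fails if it takes over 42 s, if anything falls off the work surface, if the arm or the gripper's body presses on something with over 40 N, if the wrist force passes 120 N, or if a joint passes its speed limit or range.

## Working session

There is one attempt and no reset: what is moved stays moved. The work goes in short steps, Python scripts to look and compute and a tool call to move; the robot and the scene stay as the last step left them, time stands still between calls to the robot, and variables do not carry over. Pictures are saved under pics/ and viewed, on a budget of 10 in all, crops included, one or two more only if the job needs it, and the job is handed in when it is done.

Besides the shell and the picture viewer there is one more tool, called as name(argument=value, ...), one argument or row to a line, values as JSON. arm_command: Moves the arm, as the interface text tells. Its arguments: {"type":"object","properties":{"rows":{"type":"array"}},"required":["rows"]}

```bash
mkdir -p pics; cat > h.py <<'E'
from station import *
import numpy as np, cv2
def pts(c):
    z=c["z_map"]; h,w=z.shape; f=h/2/np.tan(np.radians(c["fov_y"])/2)
    u,v=np.meshgrid(np.arange(w),np.arange(h))
    p=np.stack([(u-c["cx"])/f*z,(v-c["cy"])/f*z,z],-1)
    E=np.array(c["extrinsics"]); P=p@E[:3,:3].T+E[:3,3]; P[z==0]=np.nan
    return P
def snap(name,fn):
    c=camera(name); cv2.imwrite("pics/"+fn+".png",cv2.cvtColor(c["img"],cv2.COLOR_RGB2BGR)); return c,pts(c)
E
python3 - <<'E'
from h import *
for n in("top","scene"):
    c,P=snap(n,n+"1"); print(n,c["fov_y"],c["cx"],c["cy"],np.round(c["extrinsics"],3).tolist())
    np.save(n+"1.npy",P)
s=get_state(); print(s)
E
```

```text
top 42.730425825656255 319.8010157299751 210.40281606453067 [[0.02, -0.997, 0.07, 0.446], [-1.0, -0.021, -0.021, -0.035], [0.022, -0.07, -0.997, 1.568], [0.0, 0.0, 0.0, 1.0]]
scene 55.42251251091742 322.3259687157726 199.1692728876488 [[0.89, -0.318, 0.328, 0.168], [-0.457, -0.634, 0.624, -0.768], [0.009, -0.705, -0.709, 0.906], [0.0, 0.0, 0.0, 1.0]]
{'t': 0.1, 'q': array([ 1.23659335e+00,  2.77059310e-01, -2.77694168e-02,  1.26797666e+00,
       -2.99138600e-06,  1.46740000e+00]), 'joint_vel': array([-1.85708863e-03,  3.58029923e-04,  4.03142694e-03, -6.11332541e-04,
        4.27717490e-05,  1.30427603e-03]), 'joint_efforts': array([ 8.30253484e-04, -4.46706176e+01,  2.96129304e+01,  8.40248947e-03,
       -2.10335514e-05,  1.20794020e-06]), 'position': array([0.14279884, 0.60788868, 0.30285778]), 'tcp_rot': array([-3.61695974e-01, -3.12026433e+00,  3.08117578e-03]), 'ft_force': array([ 0.69524209, -0.09138231, -0.31720709]), 'torque': array([-0.01600134, -0.02614574, -0.00850924]), 'opening': 0.08519931059216407}
```

View pics/top1.png

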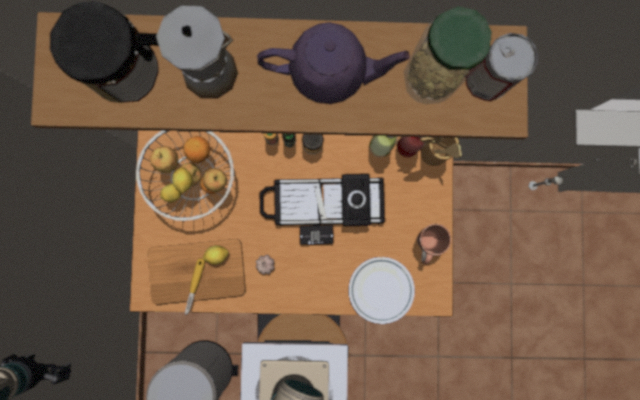

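View pics/scene1.png

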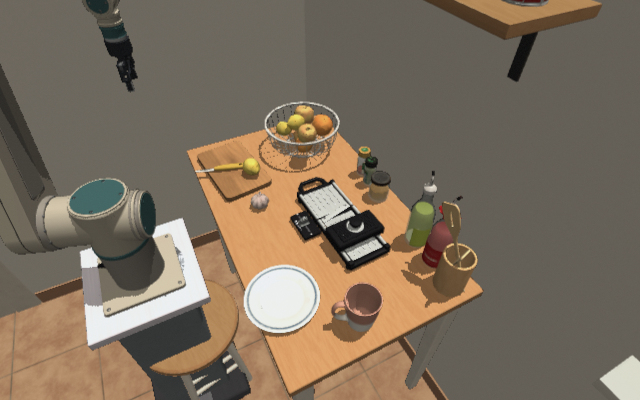

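The top view shows the slicer at cols 275–384, rows 177–227. The guard is at about (356,200), the thickness panel at (317,235), and the handle points left, toward world +y. The scene view shows the same layout, with a shelf above the back of the table. Next I'll measure these.

```bash
python3 - <<'E'
from h import *
T=np.load("top1.npy");S=np.load("scene1.npy")
A=np.vstack([T.reshape(-1,3),S.reshape(-1,3)])
A=A[~np.isnan(A[:,0])]
top=T[165:250,265:395].reshape(-1,3)
for n,P in(("top",T),("scene",S)):
    Q=P.reshape(-1,3); m=(Q[:,0]>.3)&(Q[:,0]<.66)&(abs(Q[:,1])<.35)&(Q[:,2]<.15); Q=Q[m]
    t=Q[(Q[:,2]<.008)&(Q[:,0]>.35)]; print(n,"table z",np.median(t[:,2]))
    g=Q[(Q[:,2]>.062)&(Q[:,2]<.08)&(Q[:,0]>.4)&(Q[:,1]>-.25)&(Q[:,1]<.1)]
    print("guard top",len(g),g.min(0),g.max(0),np.median(g,0), cv2.minAreaRect((g[:,:2]*1000).astype(np.float32)))
    k=Q[(Q[:,2]>.088)&(Q[:,2]<.105)&(Q[:,0]>.45)&(Q[:,1]>-.2)&(Q[:,1]<.1)]; print("knob",len(k),k.mean(0))
    f=Q[(Q[:,2]>.014)&(Q[:,2]<.08)&(Q[:,0]>.38)&(Q[:,1]>-.26)&(Q[:,1]<.26)&(Q[:,0]<.65)]
    print("frame",f.min(0),f.max(0))
    e=Q[(Q[:,2]>.033)&(Q[:,2]<.047)&(Q[:,0]>.38)&(Q[:,0]<.47)&(Q[:,1]>-.1)&(Q[:,1]<.12)]; print("grip",len(e),e.mean(0) if len(e) else 0)
# shelf
s=A[(A[:,2]>.3)&(A[:,0]>.4)&(A[:,0]<1.2)&(abs(A[:,1])<.5)]; print("shelf x min",s[:,0].min(),"z",np.percentile(s[:,2],[1,5,50]))
c=camera("top"); im=c["img"][150:260,250:410]; 
im2=camera("scene")["img"][165:280,270:410]
a=cv2.resize(im,None,fx=5,fy=5,interpolation=3)[:,:,::-1]
cv2.imwrite("pics/topc.png",a); cv2.imwrite("pics/scenec.png",cv2.resize(im2,None,fx=5,fy=5,interpolation=3)[:,:,::-1])
E
```

```text
top table z -0.0010586442587414702
guard top 1249 [ 0.50963368 -0.2148034   0.06208133] [ 0.65954742 -0.12693543  0.07963903] [ 0.58089722 -0.16988414  0.06945284] ((585.3517456054688, -171.5583953857422), (151.51559448242188, 84.6761474609375), 2.710491418838501)
knob 114 [ 0.58644765 -0.17095326  0.09427747]
frame [ 0.38003323 -0.25947845  0.01400383] [0.64999562 0.25997179 0.07963903]
grip 138 [0.39928781 0.08826543 0.03996689]
scene table z -0.0005606272883275087
guard top 1069 [ 0.50838778 -0.21972959  0.06204583] [ 0.65998955 -0.12922972  0.07941804] [ 0.57187663 -0.18511048  0.07020396] ((584.7158203125, -174.3258056640625), (151.27537536621094, 87.35726165771484), 1.9018940925598145)
knob 109 [ 0.58584471 -0.17603893  0.09387446]
frame [ 0.38000909 -0.25990003  0.01401668] [0.64983712 0.25971391 0.07976114]
grip 85 [0.40135997 0.07057427 0.04020415]
shelf x min 0.6395954414419041 z [0.31374358 0.36559675 0.70505135]
```

View pics/topc.png

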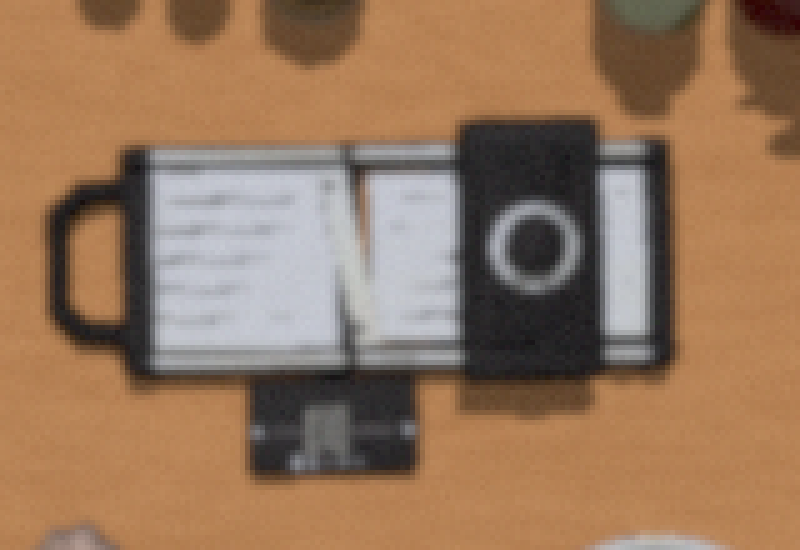

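View pics/scenec.png

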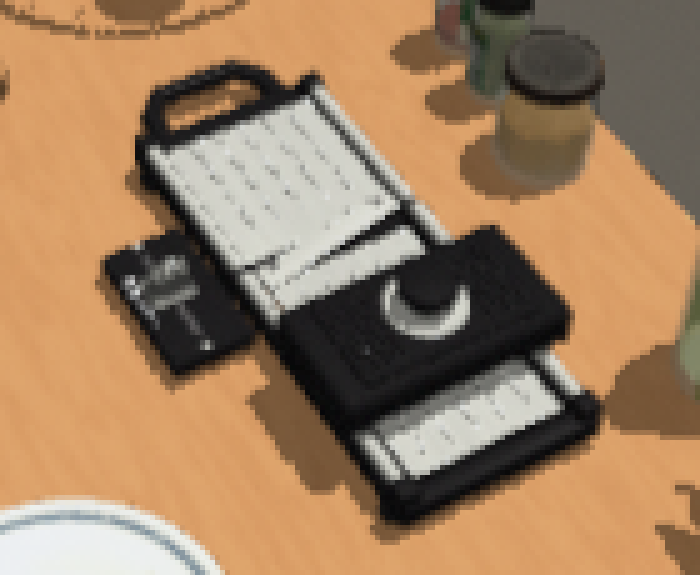

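Top crop: the yaw is about +2°. The grey grip is at crop (327,428), the panel at (250–417, 378–475), and the guard at (459–600, 120–378). The scene crop agrees. Next come refined numbers and a clearance check.

```bash
python3 - <<'E'
from h import *
from scipy import ndimage as nd
def cast(c,u,v,z):
    f=200/np.tan(np.radians(c["fov_y"])/2);E=np.array(c["extrinsics"])
    d=E[:3,:3]@np.array([(u-c["cx"])/f,(v-c["cy"])/f,1]);o=E[:3,3];return o+d*(z-o[2])/d[2]
c=camera("top"); g=lambda x,y:(250+x/5-.4,150+y/5-.4)
for n,x,y,z in[("frameFR",672,140,.036),("frameNR",665,372,.036),("frameNL",137,380,.036),("frameFL",125,150,.036),("gapNear",351,360,.035),("gapFar",347,155,.035),
 ("panelNL",250,475,.020),("panelNR",415,472,.020),("grip",327,435,.042),("gripL",303,430,.042),("gripR",350,430,.042),
 ("guardFR",597,122,.072),("guardNR",601,376,.072),("guardNL",460,377,.072),("guardFL",459,122,.072),("knobc",534,247,.080)]:
    print(n,np.round(cast(c,*g(x,y),z)*1000,1))
for n in("top1","scene1"):
    P=np.load(n+".npy").reshape(-1,3)
    s=P[(P[:,0]>.43)&(P[:,0]<.53)&(P[:,1]>-.1)&(P[:,1]<.12)&(P[:,2]>.033)&(P[:,2]<.047)]
    s=s[s[:,0]<.51]; print(n,"grip",len(s),s.mean(0),s.min(0),s.max(0))
    s=P[(P[:,0]>.40)&(P[:,0]<.505)&(P[:,1]>-.1)&(P[:,1]<.12)&(P[:,2]>.013)&(P[:,2]<.025)];print("panel",len(s),s.min(0),s.max(0))
    q=P[(P[:,2]>.1)&(P[:,0]>.3)&(P[:,0]<.72)&(P[:,1]>-.45)&(P[:,1]<.3)]
    h,_,_=np.histogram2d(q[:,0],q[:,1],bins=[np.arange(.3,.73,.06),np.arange(-.45,.31,.075)]);
    print(h.astype(int)); q=q[(q[:,0]<.68)];print(q[:,2].max() if len(q) else 0)
E
```

```text
frameFR [ 656.9 -258.9   36. ]
frameNR [ 516.4 -256.2   36. ]
frameNL [505.1  60.6  36. ]
frameFL [643.4  71.4  36. ]
gapNear [519.7 -67.3  35. ]
gapFar [643.5 -62.4  35. ]
panelNL [449.7  -7.9  20. ]
panelNR [ 453.5 -107.6   20. ]
grip [474.3 -53.7  42. ]
gripL [477.  -39.3  42. ]
gripR [477.6 -67.3  42. ]
guardFR [ 661.7 -209.1   72. ]
guardNR [ 511.6 -213.4   72. ]
guardNL [ 509.3 -130.6   72. ]
guardFL [ 659.8 -127.5   72. ]
knobc [ 586.  -172.2   80. ]
top1 grip 40 [ 0.47863533 -0.04746136  0.04120577] [ 0.46420204 -0.05985096  0.03399754] [0.509902   0.06381582 0.04601225]
panel 468 [ 0.40487487 -0.09967418  0.01314608] [0.50482293 0.115871   0.02494194]
[[   0    0    0    0    0    0    0    0    0    0]
 [   0    0    0    0    0    0    0    0    0    0]
 [  46   17    0    0    0    0    0    0    0    0]
 [  35   15    0    0    0    0    0    0    0   59]
 [   0    0    0    3    0    0    0    0   53   53]
 [ 247  574  578  575  589  595  591  594  826  883]
 [ 792 2402 2511 2694 1991 2571 1507 2845 1955 3707]]
0.8330233420771501
scene1 grip 43 [ 0.47893705 -0.04940796  0.03938018] [ 0.46503127 -0.0644372   0.03307494] [0.50935689 0.0606482  0.04488483]
panel 341 [ 0.40233452 -0.09996891  0.01325782] [0.50481023 0.08370953 0.02497705]
[[  0   0   0   0   0   0   0   0   0   0]
 [  0   0   0   0   0   0   0   0   0   0]
 [ 83  34   0   0   0   0   0   0   0   0]
 [ 69  33   0   0   0   0   0   0   0  39]
 [  0   0   0   0   0   0   0   0  50  36]
 [527 764 260   0   0   0   0   0 236  96]
 [988 616   0   0   0   0   0   0  44 122]]
0.707245316527293
```

arm_command(
  rows=[
    [[16, -30, 0, 0, 0, 0.8, 1], [16, -30, 0, 0, 0, 0.8, 1], [16, -30, 0, 0, 0, 0.8, 1], [16, -30, 0, 0, 0, 0.8, 1], [16, -30, 0, 0, 0, 0.8, 1]],
  ],
)

```text
t: 0.67
position: [0.2233, 0.457, 0.3037]
tcp_rot: [0.25, 3.132, -0.0]
ft_force: [1.0, -0.7, -0.6]
opening: 0.0256
```

arm_command(
  rows=[
    [[16, -30, 0, 0, 0, 0.8, 1], [16, -30, 0, 0, 0, 0.8, 1], [16, -30, 0, 0, 0, 0.8, 1], [16, -30, 0, 0, 0, 0.8, 1], [16, -30, 0, 0, 0, 0.8, 1]],
  ],
)

```text
t: 1.08
position: [0.3033, 0.3069, 0.304]
tcp_rot: [0.141, 3.138, 0.0]
ft_force: [0.1, -0.6, 0.2]
opening: -0.0001
```

arm_command(
  rows=[
    [[17, -32, 0, 0, 0, 0.8, 1], [17, -32, 0, 0, 0, 0.8, 1], [17, -32, 0, 0, 0, 0.8, 1], [17, -32, 0, 0, 0, 0.8, 1], [17, -32, 0, 0, 0, 0.8, 1]],
  ],
)

```text
t: 1.5
position: [0.3883, 0.1467, 0.3041]
tcp_rot: [0.032, 3.141, 0.0]
ft_force: [0.3, 0.9, -0.3]
opening: -0.0002
```

arm_command(
  rows=[
    [[17, -32, -10, 0, 0, 0.8, 1], [17, -32, -10, 0, 0, 0.8, 1], [17, -32, -10, 0, 0, 0.8, 1], [17, -32, -10, 0, 0, 0.8, 1], [17, -32, -10, 0, 0, 0, 1]],
  ],
)

```text
t: 1.92
position: [0.4734, -0.0134, 0.2536]
tcp_rot: [-0.054, 3.14, 0.0]
ft_force: [0.3, 0.2, -0.0]
opening: 0.0002
```

arm_command(
  rows=[
    [[0, 1, -25, 0, 0, 0, 1], [0, 1, -25, 0, 0, 0, 1], [0, 1, -25, 0, 0, 0, 1], [0, 0, -25, 0, 0, 0, 1], [0, 0, -20, 0, 0, 0, 1]],
  ],
)

```text
t: 2.33
position: [0.4722, -0.0086, 0.1322]
tcp_rot: [0.054, -3.14, -0.0]
ft_force: [0.3, -0.6, -0.3]
opening: -0.0004
```

arm_command(
  rows=[
    [[0, 0, -15, 0, 0, 0, 1], [0, 0, -10, 0, 0, 0, 1], [0, 0, -5, 0, 0, 0, 1], [0, 0, 0, 0, 0, 0, 1], [0, 0, 0, 0, 0, 0, 1]],
  ],
)

```text
t: 2.75
position: [0.4734, -0.0086, 0.1044]
tcp_rot: [-0.054, 3.14, -0.0]
ft_force: [0.9, 0.1, 0.5]
opening: 0.0
```

```bash
python3 - <<'E'
from h import *
im=camera("scene")["img"][165:280,250:390]; cv2.imwrite("pics/s2.png",cv2.resize(im,None,fx=5,fy=5,interpolation=3)[:,:,::-1])
print(get_state()["ft_force"],get_state()["position"])
E
```

```text
[-0.0322418   0.47256056 -0.15761119] [ 0.47386114 -0.00867479  0.10481265]
```

View pics/s2.png

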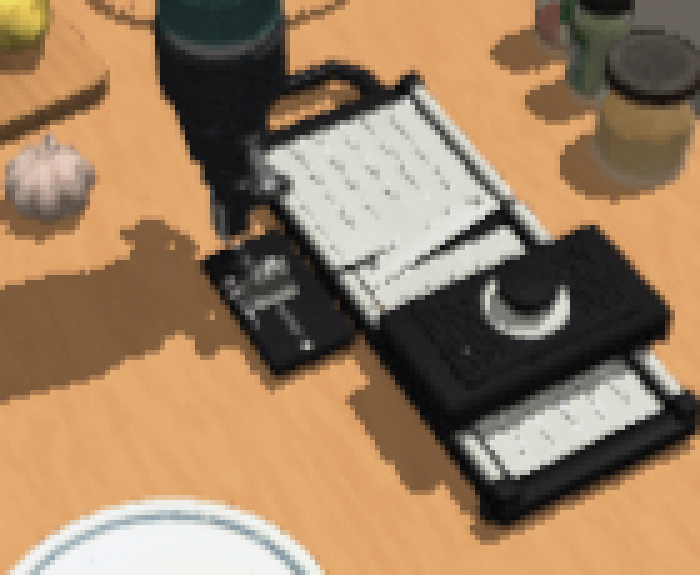

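The fingertips, at crop (230,235), are just beyond the thick side of the grip at (265,280), in line with it and clear of the panel. I'll push gently from here.

arm_command(
  rows=[
    [[0, -5, -1, 0, 0, 0, 1], [0, -5, 0, 0, 0, 0, 1], [0, -4, 0, 0, 0, 0, 1], [0, -3, 0, 0, 0, 0, 1], [0, -2, 0, 0, 0, 0, 1]],
  ],
)

```text
t: 3.22
position: [0.4732, -0.0282, 0.1032]
tcp_rot: [-0.053, 3.141, -0.0]
ft_force: [0.1, 0.9, -0.1]
opening: 0.0002
```

arm_command(
  rows=[
    [[0, -2, 0, 0, 0, 0, 1], [0, -2, 0, 0, 0, 0, 1], [0, -2, 0, 0, 0, 0, 1], [0, -2, 0, 0, 0, 0, 1], [0, -2, 0, 0, 0, 0, 1]],
  ],
)

```text
t: 3.63
position: [0.4729, -0.0366, 0.1029]
tcp_rot: [-0.055, 3.141, 0.006]
ft_force: [-0.3, 5.6, 0.8]
opening: 0.0
```

```bash
python3 - <<'E'
from h import *
print(get_state()["ft_force"],get_state()["position"])
im=camera("scene")["img"][165:280,250:390]; cv2.imwrite("pics/s3.png",cv2.resize(im,None,fx=5,fy=5,interpolation=3)[:,:,::-1])
print(get_state()["ft_force"],get_state()["position"])
E
```

```text
[-0.29512177  5.64633486  0.81823078] [ 0.47293027 -0.03656256  0.10290126]
[ 0.23615513  2.17637292 -0.3711341 ] [ 0.47301115 -0.03716235  0.10291471]
```

View pics/s3.png

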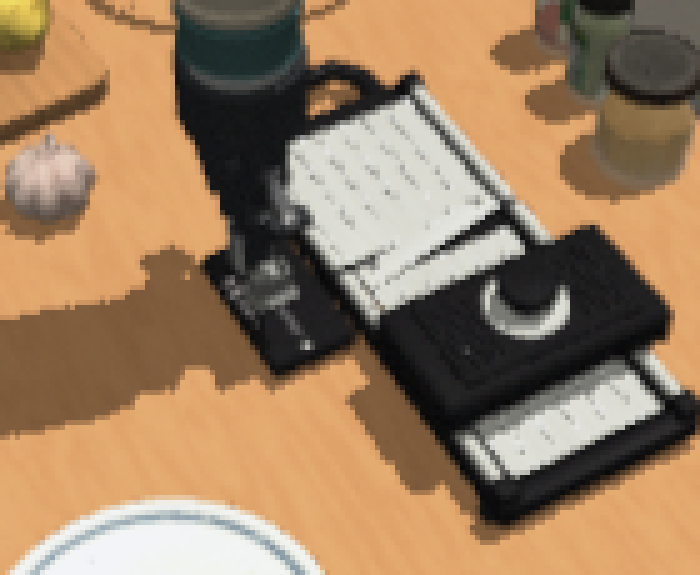

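The fingers are touching the grip and it has begun to move toward the thin end. I'll continue and watch the force.

arm_command(
  rows=[
    [[0, -2, 0, 0, 0, 0, 1], [0, -1, 0, 0, 0, 0, 1], [0, -1, 0, 0, 0, 0, 1], [0, -1, 0, 0, 0, 0, 1], [0, -1, 0, 0, 0, 0, 1]],
  ],
)

```text
t: 4.1
position: [0.4731, -0.0437, 0.1029]
tcp_rot: [-0.054, 3.141, -0.0]
ft_force: [1.2, 1.9, -0.4]
opening: 0.0
```

arm_command(
  rows=[
    [[0, -1, 0, 0, 0, 0, 1], [0, -1, 0, 0, 0, 0, 1], [0, -1, 0, 0, 0, 0, 1], [0, -1, 0, 0, 0, 0, 1], [0, 0, 0, 0, 0, 0, 1]],
  ],
)

```text
t: 4.52
position: [0.4729, -0.0481, 0.1029]
tcp_rot: [0.054, -3.141, 0.002]
ft_force: [0.7, 0.6, 0.7]
opening: -0.0001
```

arm_command(
  rows=[
    [[0, -1, 0, 0, 0, 0, 1], [0, -1, 0, 0, 0, 0, 1], [0, 0, 0, 0, 0, 0, 1], [0, 0, 0, 0, 0, 0, 1], [0, 0, 0, 0, 0, 0, 1]],
  ],
)

```text
t: 4.93
position: [0.4727, -0.0499, 0.1028]
tcp_rot: [0.054, -3.141, 0.001]
ft_force: [0.8, 0.3, 0.1]
opening: -0.0001
```

arm_command(
  rows=[
    [[0, -1, 0, 0, 0, 0, 1], [0, 0, 0, 0, 0, 0, 1], [0, -1, 0, 0, 0, 0, 1], [0, 0, 0, 0, 0, 0, 1], [0, 0, 0, 0, 0, 0, 1]],
  ],
)

```text
t: 5.35
position: [0.4729, -0.0516, 0.1029]
tcp_rot: [0.054, -3.141, 0.0]
ft_force: [-0.3, 0.7, -0.4]
opening: 0.0
```

arm_command(
  rows=[
    [[0, -1, 0, 0, 0, 0, 1], [0, 0, 0, 0, 0, 0, 1], [0, 0, 0, 0, 0, 0, 1], [0, 0, 0, 0, 0, 0, 1], [0, 0, 0, 0, 0, 0, 1]],
  ],
)

```text
t: 5.77
position: [0.4729, -0.0522, 0.1029]
tcp_rot: [0.055, -3.141, -0.002]
ft_force: [0.3, 3.1, -0.3]
opening: 0.0001
```

arm_command(
  rows=[
    [[0, 4, 0, 0, 0, 0, 1], [0, 6, 0, 0, 0, 0, 1], [0, 5, 10, 0, 0, 0, 1], [0, 0, 25, 0, 0, 0, 1], [0, 0, 30, 0, 0, 0, 1]],
  ],
)

```text
t: 6.18
position: [0.4711, -0.0368, 0.1674]
tcp_rot: [0.055, -3.136, -0.0]
ft_force: [1.6, -0.4, 0.3]
opening: 0.0001
```

arm_command(
  rows=[
    [[0, 0, 35, 0, 0, 0, 1], [0, 0, 35, 0, 0, 0, 1], [0, 0, 20, 0, 0, 0, 1], [0, 0, 0, 0, 0, 0, 1], [0, 0, 0, 0, 0, 0, 1]],
  ],
)

```text
t: 6.6
position: [0.4741, -0.0376, 0.2602]
tcp_rot: [-0.055, 3.137, -0.003]
ft_force: [-0.7, 0.3, -0.4]
opening: 0.0001
```

```bash
python3 - <<'E'
from h import *
P0=np.load("scene1.npy").reshape(-1,3); T0=np.load("top1.npy").reshape(-1,3)
for n,P in(("s",P0),("t",T0)):
  for y in np.arange(-.45,.1,.05):
    q=P[(P[:,1]>y)&(P[:,1]<y+.05)&(P[:,2]>.1)&(P[:,0]>.45)&(P[:,0]<.9)]
    print(n,round(y,2),[ (round(float(q[(q[:,2]>a)&(q[:,2]<b)][:,0].min()),3) if ((q[:,2]>a)&(q[:,2]<b)).any() else None) for a,b in((.1,.2),(.2,.35),(.35,.55),(.55,.9))])
c,P=snap("scene","x"); print(get_state()["position"],get_state()["ft_force"])
o=np.array([.5805,-.096]);a=np.radians(2.2);R=np.array([[np.cos(a),np.sin(a)],[-np.sin(a),np.cos(a)]])
def grip(P):
    Q=P.reshape(-1,3);L=(Q[:,:2]-o)@R.T; m=(abs(L[:,0]+.105)<.012)&(L[:,1]>-.01)&(L[:,1]<.09)&(Q[:,2]>.032)&(Q[:,2]<.05)
    return m.sum(),L[m].mean(0)
print(grip(P0),grip(P)); print(grip(T0),grip(snap("top","y")[1]))
cv2.imwrite("pics/s4.png",cv2.resize(c["img"][165:280,250:390],None,fx=5,fy=5,interpolation=3)[:,:,::-1])
E
```

```text
s -0.45 [0.45, 0.837, 0.838, 0.641]
s -0.4 [0.451, 0.732, 0.838, 0.64]
s -0.35 [0.727, 0.731, 0.831, 0.64]
s -0.3 [0.724, 0.74, 0.834, 0.64]
s -0.25 [0.725, 0.742, 0.837, 0.641]
s -0.2 [0.837, 0.838, 0.838, 0.838]
s -0.15 [0.837, 0.837, 0.838, 0.838]
s -0.1 [0.837, 0.838, 0.837, 0.838]
s -0.05 [0.837, 0.837, 0.837, 0.839]
s -0.0 [0.75, 0.837, 0.835, 0.839]
s 0.05 [0.755, 0.838, 0.838, 0.839]
t -0.45 [0.451, None, None, 0.64]
t -0.4 [0.452, 0.733, None, 0.64]
t -0.35 [0.727, 0.731, None, 0.64]
t -0.3 [0.725, 0.742, None, 0.64]
t -0.25 [0.724, 0.742, None, 0.64]
t -0.2 [0.578, None, None, 0.64]
t -0.15 [None, None, None, 0.64]
t -0.1 [None, None, None, 0.64]
t -0.05 [None, None, None, 0.64]
t -0.0 [0.747, None, None, 0.64]
t 0.05 [0.755, None, None, 0.64]
[ 0.47295264 -0.03740621  0.25849521] [ 0.17750205 -0.54341028 -0.27077132]
(np.int64(37), array([-0.10370047,  0.04248413])) (np.int64(39), array([-0.10374358,  0.02416839]))
(np.int64(34), array([-0.10309197,  0.04668708])) (np.int64(0), array([nan, nan]))<stdin>:11: RuntimeWarning: Mean of empty slice.
  ret = um.true_divide(
```

View pics/s4.png

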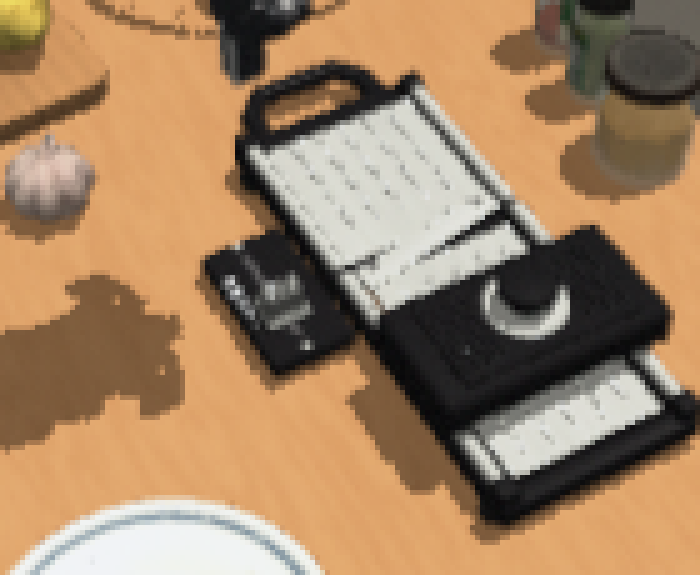

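The slide has moved 18.3 mm, to about 34 mm, so it is seated in the closed notch. That matches the force drop followed by resistance. Next I'll move to the feed side of the guard.

arm_command(
  rows=[
    [[14, -27, 0, 0, 0, 0, 1], [14, -27, 0, 0, 0, 0, 1], [15, -27, 0, 0, 0, 0, 1], [15, -27, 0, 0, 0, 0, 1], [15, -28, 0, 0, 0, 0, 1]],
  ],
)

```text
t: 7.12
position: [0.5453, -0.1742, 0.2556]
tcp_rot: [0.054, -3.137, -0.003]
ft_force: [0.5, -0.3, -0.1]
opening: -0.0002
```

arm_command(
  rows=[
    [[15, -28, 0, 0, 0, 0, 1], [15, -28, 0, 0, 0, 0, 1], [14, -28, -10, 0, 0, 0, 1], [0, 0, -25, 0, 0, 0, 1], [0, 0, -25, 0, 0, 0, 1]],
  ],
)

```text
t: 7.53
position: [0.5906, -0.2596, 0.1961]
tcp_rot: [-0.051, 3.141, -0.001]
ft_force: [-0.1, 0.6, -1.1]
opening: -0.0001
```

arm_command(
  rows=[
    [[0, 0, -25, 0, 0, 0, 1], [0, 0, -25, 0, 0, 0, 1], [0, 0, -20, 0, 0, 0, 1], [0, 0, -9, 0, 0, 0, 1], [0, 0, 0, 0, 0, 0, 1]],
  ],
)

```text
t: 7.95
position: [0.587, -0.2559, 0.1143]
tcp_rot: [0.054, -3.133, -0.007]
ft_force: [0.1, -0.1, -0.2]
opening: -0.0001
```

arm_command(
  rows=[
    [[0, 4, 4, 0, 0, 0, 1], [0, 5, 0, 0, 0, 0, 1], [0, 5, 0, 0, 0, 0, 1], [0, 4, 0, 0, 0, 0, 1], [0, 2, 0, 0, 0, 0, 1]],
  ],
)

```text
t: 8.37
position: [0.5906, -0.2369, 0.1243]
tcp_rot: [-0.055, 3.139, -0.001]
ft_force: [-0.1, 0.2, -0.4]
opening: -0.0001
```

arm_command(
  rows=[
    [[0, 2, 0, 0, 0, 0, 1], [0, 2, 0, 0, 0, 0, 1], [0, 2, 0, 0, 0, 0, 1], [0, 2, 0, 0, 0, 0, 1], [0, 2, 0, 0, 0, 0, 1]],
  ],
)

```text
t: 8.78
position: [0.59, -0.2288, 0.123]
tcp_rot: [0.053, -3.141, 0.006]
ft_force: [-0.5, -6.3, -1.0]
opening: 0.0003
```

```bash
python3 - <<'E'
from h import *
c,P=snap("scene","x"); print(get_state()["position"],get_state()["ft_force"])
cv2.imwrite("pics/s5.png",cv2.resize(c["img"][165:280,270:410],None,fx=5,fy=5,interpolation=3)[:,:,::-1])
E
```

```text
[ 0.58999275 -0.22881964  0.12301587] [-0.43201848 -3.55999723 -0.78232456]
```

View pics/s5.png

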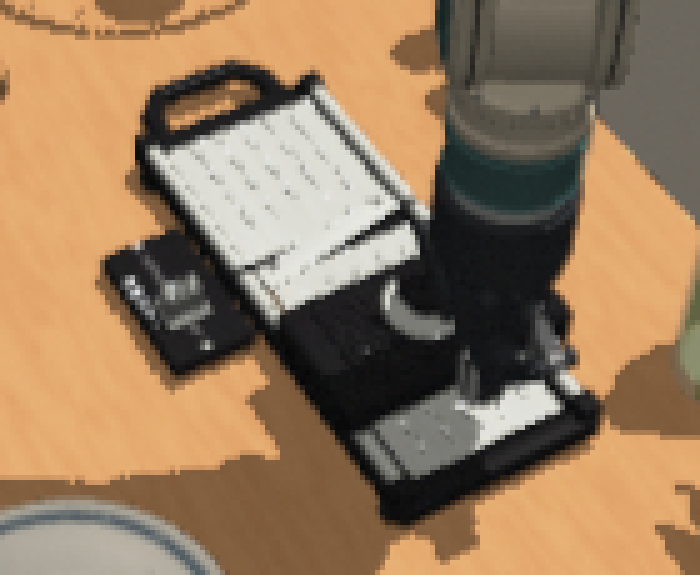

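The fingertips, at crop (475,395), are against the guard's push face and the body is clear of the knob. I'll carry on pushing along slicer +y.

arm_command(
  rows=[
    [[0, 3, 0, 0, 0, 0, 1], [0, 4, 0, 0, 0, 0, 1], [-1, 4, 0, 0, 0, 0, 1], [0, 4, 0, 0, 0, 0, 1], [0, 4, 0, 0, 0, 0, 1]],
  ],
)

```text
t: 9.25
position: [0.5892, -0.2108, 0.1231]
tcp_rot: [-0.051, 3.141, -0.009]
ft_force: [-1.7, -6.5, -0.9]
opening: 0.0001
```

arm_command(
  rows=[
    [[0, 4, 0, 0, 0, 0, 1], [0, 4, 0, 0, 0, 0, 1], [-1, 4, 0, 0, 0, 0, 1], [0, 4, 0, 0, 0, 0, 1], [0, 4, 0, 0, 0, 0, 1]],
  ],
)

```text
t: 9.67
position: [0.5884, -0.1907, 0.1231]
tcp_rot: [-0.052, 3.141, -0.009]
ft_force: [-1.3, -6.6, -1.7]
opening: -0.0
```

arm_command(
  rows=[
    [[0, 4, 0, 0, 0, 0, 1], [0, 4, 0, 0, 0, 0, 1], [-1, 4, 0, 0, 0, 0, 1], [0, 4, 0, 0, 0, 0, 1], [0, 4, 0, 0, 0, 0, 1]],
  ],
)

```text
t: 10.08
position: [0.5876, -0.1706, 0.123]
tcp_rot: [-0.052, 3.14, -0.009]
ft_force: [-0.3, -5.7, -2.5]
opening: -0.0
```

arm_command(
  rows=[
    [[0, 4, 0, 0, 0, 0, 1], [0, 4, 0, 0, 0, 0, 1], [-1, 4, 0, 0, 0, 0, 1], [0, 4, 0, 0, 0, 0, 1], [0, 4, 0, 0, 0, 0, 1]],
  ],
)

```text
t: 10.5
position: [0.5867, -0.1507, 0.1231]
tcp_rot: [-0.052, 3.14, -0.009]
ft_force: [1.3, -6.5, -2.6]
opening: -0.0002
```

arm_command(
  rows=[
    [[0, 3, 0, 0, 0, 0, 1], [0, 3, 0, 0, 0, 0, 1], [-1, 3, 0, 0, 0, 0, 1], [0, 2, 0, 0, 0, 0, 1], [0, 2, 0, 0, 0, 0, 1]],
  ],
)

```text
t: 10.92
position: [0.5859, -0.1366, 0.1232]
tcp_rot: [-0.053, 3.139, -0.004]
ft_force: [2.4, -3.9, -1.8]
opening: -0.0001
```

arm_command(
  rows=[
    [[0, 2, 0, 0, 0, 0, 1], [0, 2, 0, 0, 0, 0, 1], [0, 1, 0, 0, 0, 0, 1], [0, 1, 0, 0, 0, 0, 1], [0, 1, 0, 0, 0, 0, 1]],
  ],
)

```text
t: 11.33
position: [0.5851, -0.1282, 0.1231]
tcp_rot: [-0.055, 3.141, 0.001]
ft_force: [0.8, -2.0, 1.8]
opening: 0.0002
```

arm_command(
  rows=[
    [[0, 1, 0, 0, 0, 0, 1], [0, 1, 0, 0, 0, 0, 1], [0, 1, 0, 0, 0, 0, 1], [0, 0, 0, 0, 0, 0, 1], [0, 0, 0, 0, 0, 0, 1]],
  ],
)

```text
t: 11.75
position: [0.5844, -0.1251, 0.1226]
tcp_rot: [0.055, -3.14, -0.001]
ft_force: [0.3, -0.3, 0.5]
opening: 0.0
```

The force has fallen to zero near the predicted notch. I'll back off and check.

arm_command(
  rows=[
    [[0, -2, 0, 0, 0, 0, 1], [0, -6, 0, 0, 0, 0, 1], [0, -10, 0, 0, 0, 0, 1], [0, -20, 5, 0, 0, 0, 1], [0, -20, 20, 0, 0, 0, 1]],
  ],
)

```text
t: 12.17
position: [0.5825, -0.1836, 0.1448]
tcp_rot: [0.055, -3.135, -0.004]
ft_force: [0.3, 0.9, -0.2]
opening: -0.0001
```

arm_command(
  rows=[
    [[0, -25, 25, 0, 0, 0, 1], [0, -25, 25, 0, 0, 0, 1], [-10, -25, 25, 0, 0, 0, 1], [-30, -10, 15, 0, 0, 0, 1], [-30, 0, 10, 0, 0, 0, 1]],
  ],
)

```text
t: 12.58
position: [0.516, -0.2731, 0.2509]
tcp_rot: [-0.05, 3.136, -0.007]
ft_force: [-0.2, -0.0, 0.6]
opening: -0.0003
```

arm_command(
  rows=[
    [[-30, 0, 0, 0, 0, 0, 1], [-30, 0, 0, 0, 0, 0, 1], [-20, 0, 0, 0, 0, 0, 1], [0, 0, 0, 0, 0, 0, 1], [0, 0, 0, 0, 0, 0, 1]],
  ],
)

```text
t: 13.0
position: [0.4341, -0.2694, 0.2482]
tcp_rot: [-0.051, 3.14, -0.001]
ft_force: [0.1, -0.5, -0.1]
opening: -0.0004
```

```bash
python3 - <<'E'
from h import *
from numpy import load
o=np.array([.5805,-.096]);a=np.radians(2.2);R=np.array([[np.cos(a),np.sin(a)],[-np.sin(a),np.cos(a)]])
for n in("top","scene"):
    c,P=snap(n,n+"9")
    for tag,X in(("before",load(n+"1.npy")),("now",P)):
        Q=X.reshape(-1,3);L=(Q[:,:2]-o)@R.T
        b=(abs(L[:,0])<.085)&(L[:,1]>-.17)&(L[:,1]<.12)
        k=b&(Q[:,2]>.088)&(Q[:,2]<.1); g=b&(Q[:,2]>.058)&(Q[:,2]<.08); d=(abs(L[:,0]+.105)<.012)&(L[:,1]>-.01)&(L[:,1]<.09)&(Q[:,2]>.032)&(Q[:,2]<.05)
        print(n,tag,"knob",k.sum(),L[k].mean(0).round(4),Q[k][:,2].mean(),"guard y",np.percentile(L[g][:,1],[1,99]).round(4),"grip",d.sum(),L[d].mean(0).round(4))
t=cv2.imread("pics/top9.png")[150:260,250:410]; cv2.imwrite("pics/t9.png",cv2.resize(t,None,fx=5,fy=5,interpolation=2))
E
```

```text
top before knob 111 [ 0.0031 -0.0753] 0.09409036874253221 guard y [-0.1173 -0.0339] grip 34 [-0.1031  0.0467]
top now knob 115 [0.0028 0.0316] 0.09395839431741501 guard y [-0.0102  0.0732] grip 34 [-0.1031  0.0287]
scene before knob 109 [ 0.0023 -0.0802] 0.0938744592336614 guard y [-0.1212 -0.0382] grip 37 [-0.1037  0.0425]
scene now knob 0 [nan nan] nan guard y [-0.0142  0.0663] grip 40 [-0.1041  0.0242]<stdin>:10: RuntimeWarning: Mean of empty slice.
  ret = um.true_divide(
  ret = ret.dtype.type(ret / rcount)
```

View pics/t9.png

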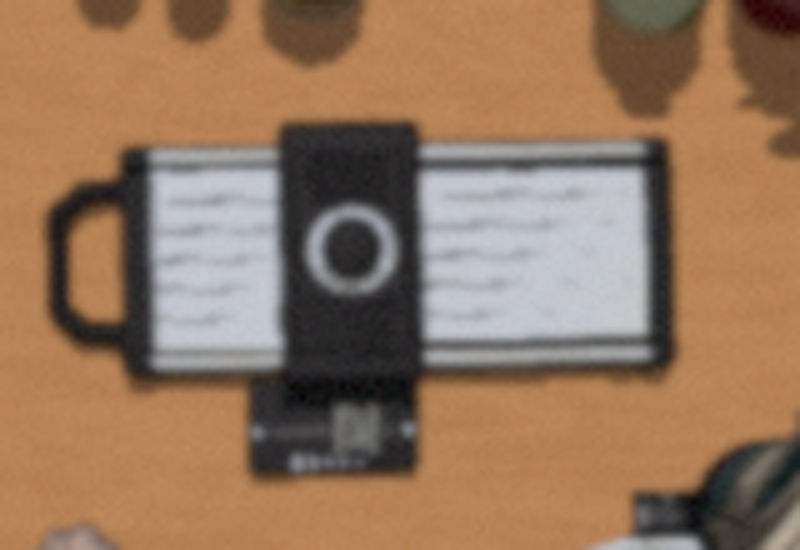

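View pics/scene9.png

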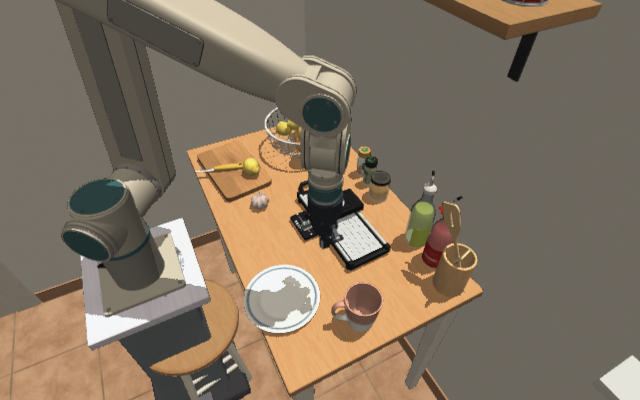

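The top view shows the guard across the blade, with its knob at crop (352,250) over the rod gaps, which were at about 349 before. The slide is at the thin end, at (357,428). In the scene view the arm is clear and everything else is where it was. I'm handing in.

```bash
python3 -c "
from station import *
print(finish_job())"
```

```text
the job is handed in; nothing more can be done
None
```

I closed the thickness slide first, then parked the hand guard, using only the shut fingertips to push. I handed the job in at about 13 s of the 42 s allowed.

- **Thickness slide:** It moved about 18 mm, and the push force dropped to nearly nothing and then rose to 3 N just past the notch. After letting go, the top camera put the grip at slicer y of about 28.7 mm, where 28 mm is closed. The scene camera read 24.2 mm, but it had also read about 4 mm low before the push; both cameras measured the same travel.
- **Hand guard:** The highest push force I read was about 6.6 N, and it fell to zero at the notch. After I backed off, the guard's middle was at slicer y of about 31.5 mm against 30 mm for the notch. That is within the camera error, and inside the 4 mm where it springs back to park.
- **Pusher knob and other things:** The knob's measured height did not change (94 mm before and after). In the final pictures nothing else on the table looked moved, and the arm was clear of everything.

The scene camera could not see the knob at the end because the arm was in the way, so the final knob check comes from the top camera only. I viewed 9 pictures of the 10 allowed.

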